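# Tare the glaze scale

### The arm

A 6-joint arm with a two-finger parallel gripper is mounted at the origin on the work surface. World frame = base frame: x ahead of the robot, y to its left, z up, the work surface at z = 0. Lengths are in mm, angles in rad, forces in N, time in s.
With the tool pointing down it reaches from about 275 to 725 mm from the base axis. Payload 15.9 kg.
Tool frame: the origin (TCP) lies on the centre line of the jaws, within the pads' length; the fingertips stand 19 mm ahead of it and the grasp point (between the pads) is the TCP; z points along the fingers, y is the line along which they close (so a half turn about z gives the same grasp; the last joint's range is limited). The gripper opens to 85 mm and grips with 20 to 120 N. Pads are 22 mm wide; open, the fingers measure 114 mm over their backs; the gripper's body (76 mm by 85 mm) begins 54 mm behind the grasp point. The pads swing forward as they close: fully open they stand 13 mm farther back than shut.
Start: joints at [1.197, 0.213, -0.034, 1.323, 0, 1.571], TCP at [182.571, 465.46, 250.306] pointing down, gripper open.
Joint ranges: [-2.98, 2.98], [-0.74, 1.72], [-1.14, 1.35], [-2.1, 2.04], [-1.57, 1.44], [-3.14, 3.14]. Speed limits (rad/s): [1.89, 1.89, 2.39, 2.57, 3.14, 3.14].

### API

Orientations are given as a rotation vector (axis times angle).
In Python, from workcell import robot gives the robot as it stands.
- The arm moves only by the tool drive_tool, never from a script. Its argument "moves" is a list that holds one entry, the list of rows, each a list of 6 numbers: the shift along the tool's x, y, z in units of 25 mm (1.0 is 25 mm), then the turn, a rotation vector about the tool's x, y, z in degrees. A call has 1 to 5 rows; each row is the pose to reach, as a shift and turn from the pose commanded when the call began, along the tool's axes at that moment; what a row does not reach only later rows make up. A row lasts 1/10 s, in which the tool goes at most 50 mm and 8.59 degrees, less where a joint would pass 70% of its speed; a pose out of reach is approached as far as the arm can. A call with a gripper value outside its range is refused whole. "hand" is the opening, from 0 (shut) to 1 (fully open), set as the call begins (left out, the last holds). The fingers move at their own pace and stop on an object; "newtons" is the grip in N (left out, the last holds). Time passes only in rows, so rows that repeat a pose let the fingers close. It gives the time, the measured TCP pose, the force, the opening and the grip force at its end, in the units of the state.
- robot.sense(): the state, without advancing time (a new reading comes with each control period).
- robot.read_camera(name): name is "scene" or "side" or "wrist"; returns (picture, depth): 480x640x3 uint8, blue, green, red; 480x640 float32, mm along the optical axis (not along the pixel's ray), 0 where there is no reading.
- robot.camera_model(name): a dict with "mtx" (3x3 intrinsics, pixels), "distortion" ([k1, k2, p1, p2, k3] as OpenCV has them; the pictures are not rectified), "R" (3x3) and "t" (3): a world point X has camera coordinates R X + t; the wrist camera has in their place "hand_eye" (4x4, takes a point from camera to tool coordinates, whose origin is the TCP and whose axes are the flange's). Camera axes: x right, y down, z forward; pixel columns grow to the right and rows downward; lengths in mm; the calibration is good to about 2 mm. A picture is of the moment at which its call begins: read the wrist's pose just before it. camera_model takes no time and is no camera call.
- robot.close_job(): hands the job in; it is judged then, once.
The state is a dict: "t": time; "q": joint angles; "joint_vel": joint speeds; "joint_efforts": joint torques, N m; "ee_pos": TCP position; "eef_rot": TCP orientation; "ft_force": force on the tool from outside, world axes, zero at the start; "wrist_torque": the same for the moment, N m; "width": finger opening in mm; "finger_force": force on a finger pad.
Only numpy, scipy, OpenCV 4.12 (cv2) and the standard library are available. Lean on these libraries where they do the work, as an engineer would, in place of code of your own. Each camera call takes 0.05 s, during which the arm holds its last target. There are 200 camera calls.

### The job

Two identical counter scales stand on the pottery bench, and one of them has an empty white bowl on its pan. Turn the tare knob of that scale until its pointer reads zero, then let go. Leave the bowl where it stands on the pan and do not turn the knob of the empty scale.

Things in the scene. Friction and masses are not known exactly. Their poses are not given: they have to be found in the camera images.
- tare (a joint): Tare knob with pointer, on the dial of the scale carrying the bowl. Value = pointer's angle from the bold zero mark in rad: 0 on zero, positive clockwise of it seen from above. Starts 0.55 to 1.25, so turn counter-clockwise. Vertical axis, light friction (0.04 N m), stays where left, no stop at zero (stops at +-1.6). Zero mark: broadest black mark, at the dial's edge away from the robot.
- tare_grip (a point): Grip point on that knob's axis, 81 mm above the table, 28 above the dial. Black knob: bar grip 34 long, 14 thick, its top 14 mm above this point, on a skirt 36 wide, 8 high. Frame turns with it: x along the bar to the pointer, y across its thickness, z up. Pointer: black blade, 6 wide, low over the dial, tip 44 mm from the axis along +x; a white line on the bar marks its end.
- bowl_mid (a point): Centre, half-way up, of the empty white bowl: rim 104 mm wide, 42 high, 0.18 kg, loose on the pan, rim 112 mm above the table. Scale: fixed grey case 150 x 280 x 50 mm, long side roughly across in front of the robot; on its right half a white dial, 114 mm wide, facing up; on its left half a steel pan 116 mm wide, top 70 mm above the table, centre 145 mm from the knob's axis.
- spare_tip (a point): Tip of the pointer of the other scale, the same in every way but with an empty pan; its pointer stands at any angle. That knob and pointer are to be left alone. The tip lies 44 mm from its knob's axis, 57 mm above the table.
Mind the look-alikes: they are no part of the job. There is more than one size of the part that bears bowl_mid; the job needs the larger.

How it is judged:
By the outcome, as a careful person would: the job done as asked, in the order asked, and still so for the second after the job is handed in, with the robot touching nothing.
It also fails if it takes over 32 s, if anything falls off the work surface, if the arm or the gripper's body presses on something with over 40 N, if the wrist force passes 120 N, or if a joint passes its speed limit or range.

## Working session

There is one attempt and no reset: what is moved stays moved. The work goes in short steps, Python scripts to look and compute and a tool call to move; the robot and the scene stay as the last step left them, time stands still between calls to the robot, and variables do not carry over. Pictures are saved under pics/ and viewed, at most 10 in all, crops included, and the job is handed in when it is done.

Besides the shell and the picture viewer there is one more tool, called after "Emit:" as name([rows], argument=value, ...), one row to a line, values as JSON. drive_tool: Moves the arm, as the interface text tells. Its arguments: {"type":"object","properties":{"moves":{"type":"array"},"hand":{"type":"number"},"newtons":{"type":"number"}},"required":["moves"]}

```bash
mkdir -p pics; python3 - <<'E'
from workcell import robot
import cv2,numpy as np
s=robot.sense();print(s['t'],s['ee_pos'],s['eef_rot'],s['width'])
for n in ['scene','side']:
    p,d=robot.read_camera(n);cv2.imwrite(f'pics/{n}0.png',p);np.save(f'{n}_d.npy',d)
    m=robot.camera_model(n);print(n,m)
print(robot.camera_model('wrist'))
E
```

```text
0.0 [182.45615055 465.19617645 249.8221207 ] [-5.83700820e-01 -3.08671594e+00  1.66300919e-03] 85.28703249200824
scene {'mtx': array([[530.21530465,   0.        , 315.14458132],
       [  0.        , 530.21530465, 241.17914346],
       [  0.        ,   0.        ,   1.        ]]), 'distortion': array([-0.04716163,  0.        ,  0.        ,  0.        ,  0.        ]), 'R': array([[ 0.72372243,  0.68995912,  0.01350064],
       [ 0.36262272, -0.36357726, -0.85808877],
       [-0.58713764,  0.62591373, -0.51332387]]), 't': array([-383.46213997, -108.84054833, 1423.50434322])}
side {'mtx': array([[446.75780985,   0.        , 331.04443562],
       [  0.        , 446.75780985, 230.86789675],
       [  0.        ,   0.        ,   1.        ]]), 'distortion': array([-0.11085387,  0.        ,  0.        ,  0.        ,  0.        ]), 'R': array([[ 0.68737421, -0.7262552 ,  0.00837172],
       [-0.52836174, -0.50791759, -0.68033344],
       [ 0.49834784,  0.46322036, -0.73285491]]), 't': array([-381.35552984,  326.23418332,  505.0396332 ])}
{'mtx': array([[420.19037291,   0.        , 311.71836701],
       [  0.        , 420.19037291, 240.51606548],
       [  0.        ,   0.        ,   1.        ]]), 'distortion': array([-0.03151776,  0.        ,  0.        ,  0.        ,  0.        ]), 'hand_eye': array([[ 3.08058238e-04, -9.54128036e-01, -2.99398724e-01,
         7.68572636e+01],
       [ 9.99999882e-01,  1.81839396e-04,  4.49434567e-04,
         4.67888477e-01],
       [-3.74375638e-04, -2.99398827e-01,  9.54127980e-01,
        -1.23732709e+02],
       [ 0.00000000e+00,  0.00000000e+00,  0.00000000e+00,
         1.00000000e+00]])}
```

View pics/scene0.png

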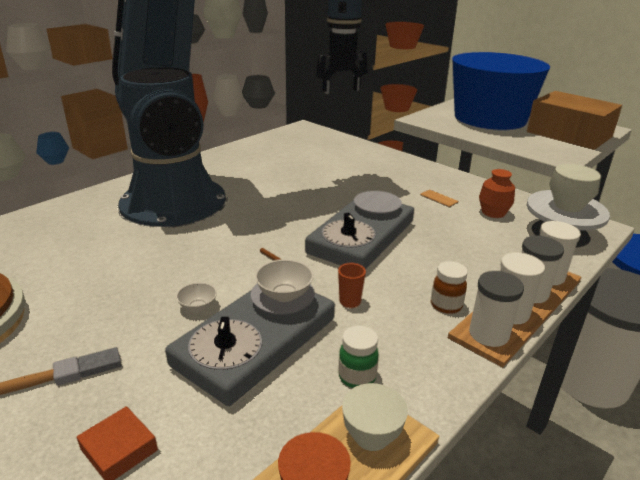

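View pics/side0.png

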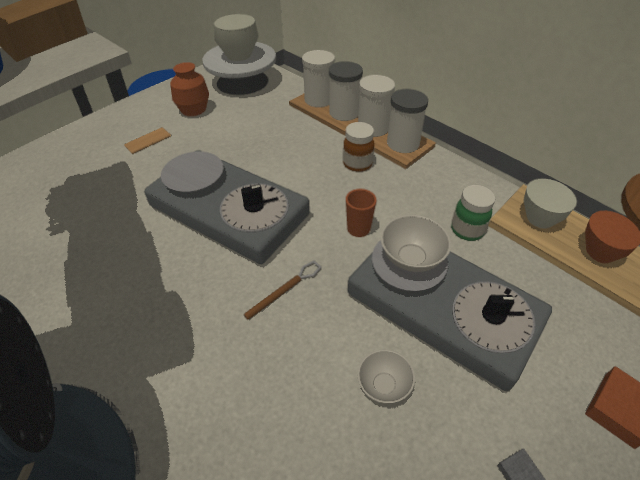

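The bowl's scale is the nearer one in the scene view: dial at about (225,341), and at (494,315) in the side view. The bold zero mark is near (508,292) in the side view and the pointer tip near (523,314). The other scale, with the empty pan, has its dial at (348,232) in the scene view.

```bash
cat > h.py <<'E'
from workcell import robot
import cv2,numpy as np
from scipy.spatial.transform import Rotation as Ro
def cam(n,s=None):
    m=robot.camera_model(n)
    if n!='wrist': R,t=m['R'],m['t']; return m,R.T,-R.T@t
    T=np.eye(4);T[:3,:3]=Ro.from_rotvec(s['eef_rot']).as_matrix();T[:3,3]=s['ee_pos']
    T=T@m['hand_eye'];return m,T[:3,:3],T[:3,3]
def cast(c,px,z):
    m,R,o=c
    u=cv2.undistortPoints(np.float64(px).reshape(-1,1,2),m['mtx'],m['distortion'])[:,0]
    r=np.c_[u,np.ones(len(u))]@R.T
    return o+r*((z-o[2])/r[:,2])[:,None]
def proj(c,X):
    m,R,o=c
    return cv2.projectPoints((np.float64(X).reshape(-1,3)-o)@R,np.zeros(3),np.zeros(3),m['mtx'],m['distortion'])[0][:,0]
def topdown(c,img,x0,y0,half,z,sc):
    # metric view: image right = -y, up = +x, centred on x0,y0
    n=int(2*half*sc);j,i=np.meshgrid(np.arange(n),np.arange(n))
    X=np.stack([x0+half-i/sc,y0+half-j/sc,np.full(i.shape,float(z))],-1)
    p=proj(c,X).reshape(n,n,2).astype(np.float32)
    return cv2.remap(img,p[...,0],p[...,1],cv2.INTER_LINEAR)
def dial(c,img,seed):
    # fit circle to the dial's outline on z=53 around seed pixel
    hsv=cv2.cvtColor(img,cv2.COLOR_BGR2HSV);return hsv
E
python3 - <<'E'
from h import *
for n,px in [('scene',[(225,341),(348,232),(284,290)]),('side',[(494,316),(254,206),(415,250)])]:
    c=cam(n);print(n,cast(c,px,53).round(0)[:2],cast(c,px,91).round(0)[2])
E
```

```text
scene [[ 594. -284.   53.]
 [ 503.  134.   53.]] [ 598. -153.   91.]
side [[ 593. -286.   53.]
 [ 501.  136.   53.]] [ 584. -143.   91.]
```

Emit:
drive_tool([
  [[-7.68, -6.41, 0, 0, 0, 0], [-7.68, -6.41, 0, 0, 0, 0], [-7.68, -6.41, 0, 0, 0, 0], [-7.68, -6.41, 0, 0, 0, 0], [-7.68, -6.41, 0, 0, 0, 0]],
], hand=1)

```text
t: 0.6
ee_pos: [303.0, 244.4, 250.2]
eef_rot: [-0.583, -3.087, 0.0]
ft_force: [2.2, 0.5, 0.3]
width: 85.7
finger_force: 0.0
```

Emit:
drive_tool([
  [[-7.68, -6.41, 0, 0, 0, 0], [-7.68, -6.41, 0, 0, 0, 0], [-7.68, -6.41, 0, 0, 0, 0], [-7.68, -6.41, 0, 0, 0, 0], [-7.68, -6.41, 0, 0, 0, 0]],
])

```text
t: 1.1
ee_pos: [423.3, 24.9, 250.3]
eef_rot: [0.584, 3.087, 0.0]
ft_force: [1.2, 0.6, 1.0]
width: 85.2
finger_force: 0.0
```

Emit:
drive_tool([
  [[-7.68, -6.41, 0, 0, 0, 0], [-7.68, -6.41, 0, 0, 0, 0], [-7.68, -6.41, 0, 0, 0, 0], [-7.68, -6.41, 0, 0, 0, 0], [-7.68, -6.41, 0, 0, 0, 0]],
])

```text
t: 1.6
ee_pos: [543.6, -194.3, 250.0]
eef_rot: [-0.584, -3.086, -0.0]
ft_force: [1.0, 0.9, 0.0]
width: 85.4
finger_force: 0.0
```

Emit:
drive_tool([
  [[-2, -1.7, 0, 0, 0, 0], [-3.2, -2.6, 0, 0, 0, 0], [-3.2, -2.6, 0, 0, 0, 0], [-3.2, -2.6, 0, 0, 0, 0]],
])

```text
t: 2.0
ee_pos: [593.9, -282.8, 248.7]
eef_rot: [-0.586, -3.084, -0.001]
ft_force: [-0.4, 0.2, -0.4]
width: 85.5
finger_force: 0.0
```

```bash
python3 - <<'E'
from h import *
s=robot.sense();print(s['t'],s['ee_pos'].round(1),s['eef_rot'].round(3),s['q'].round(2))
p,d=robot.read_camera('wrist');cv2.imwrite('pics/w1.png',p);np.savez('w1.npz',pos=s['ee_pos'],rot=s['eef_rot'])
c=cam('wrist',s);cv2.imwrite('pics/w1top.png',np.hstack([topdown(c,p,593,-285,80,53,3.5)[:,:]]))
E
```

```text
2.0 [ 593.9 -282.8  248.7] [-5.860e-01 -3.084e+00 -1.000e-03] [-0.44  0.57  0.48  1.49  0.   -0.07]
```

View pics/w1top.png

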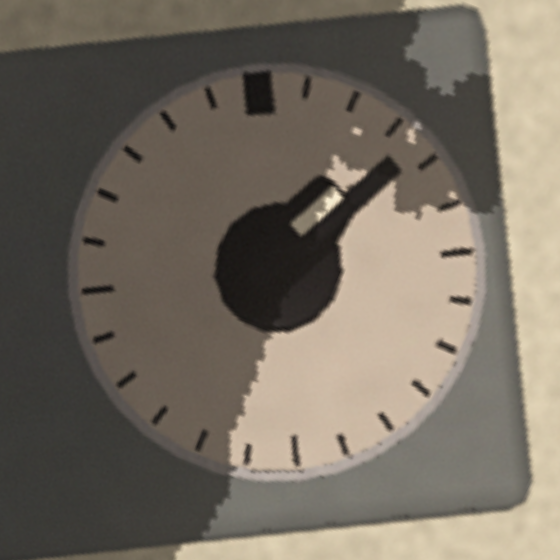

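The top-down view of the dial (3.5 px/mm) shows the dial centre at (277,271.5), the zero mark at (259,93) and the pointer tip at (393,163). That puts the axis at about (595.4, -284.1), zero at yaw +5.8° and the pointer at yaw -47.4°, so tare is about 0.93. The tool has to turn +25.9° about its z.

Emit:
drive_tool([
  [[-0.07, -0.03, 1.5, 0, 0, 8], [-0.07, -0.03, 3, 0, 0, 16], [-0.07, -0.03, 4.2, 0, 0, 24], [-0.07, -0.03, 4.8, 0, 0, 25.9], [-0.07, -0.03, 4.8, 0, 0, 25.9]],
])

```text
t: 2.55
ee_pos: [593.6, -281.2, 129.0]
eef_rot: [-1.258, -2.875, -0.0]
ft_force: [-0.4, -0.4, 0.5]
width: 85.5
finger_force: 0.0
```

```bash
python3 - <<'E'
from h import *
s=robot.sense();print(s['t'],s['ee_pos'].round(1),s['eef_rot'].round(3),s['q'].round(2))
R=Ro.from_rotvec(s['eef_rot']).as_matrix();print(R.round(3),np.degrees(np.arctan2(-R[1,0],-R[0,0])))
p,d=robot.read_camera('wrist');cv2.imwrite('pics/w2.png',p)
E
```

```text
2.55 [ 593.6 -281.2  129. ] [-1.258 -2.875 -0.   ] [-0.44  0.59  0.21  1.2   0.    0.38]
[[-0.679  0.734 -0.003]
 [ 0.734  0.679  0.001]
 [ 0.003 -0.001 -1.   ]] -47.26315102685948
```

View pics/w2.png

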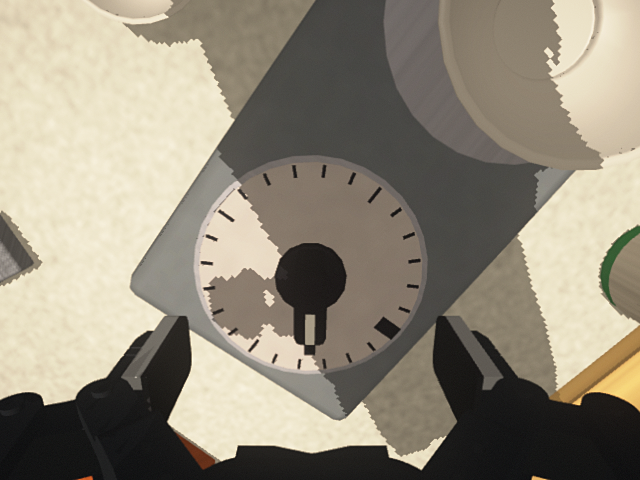

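The wrist view shows the bar vertical at column 310, midway between the fingertips (about 175 and 450), with the dial centre near (310.5,264). I'll cast that to check the axis.

```bash
python3 - <<'E'
from h import *
s=robot.sense();print(s['ee_pos'].round(1))
R=Ro.from_rotvec(s['eef_rot']).as_matrix()
c=cam('wrist',s)
# ends of opposite mark pairs through the centre; dial edge extremes; pointer tip; line on bar top
for n,z,px in [('marks L,R,T,far',53,[(207,263),(413,262),(295,171),(324,172)]),('edges l,r,t',53,[(194,262),(427,262),(311,156),(311,373)]),('tip',57,[(310,355)]),('barline',95,[(310,315),(310,343)]),('zero',53,[(387,328)])]:
    X=cast(c,px,z);print(n,X.round(1).tolist(),'tool mm',((X-s['ee_pos'])@R)[:,:2].round(1).tolist())
print('prior axis in tool',((np.array([595.4,-284.1,53])-s['ee_pos'])@R).round(1))
E
```

```text
[ 594.5 -281.8  130.7]
marks L,R,T,far [[554.2, -316.6, 53.0], [631.1, -244.6, 53.0], [555.7, -251.2, 53.0], [566.2, -242.2, 53.0]] tool mm [[1.8, -53.2], [2.4, 52.2], [48.7, -7.6], [48.2, 6.2]]
edges l,r,t [[548.9, -320.8, 53.0], [636.4, -239.7, 53.0], [556.5, -240.8, 53.0], [637.8, -328.6, 53.0]] tool mm [[2.3, -59.9], [2.3, 59.4], [55.8, 0.0], [-63.8, -0.0]]
tip [[627.8, -318.5, 57.0]] tool mm [[-49.6, -0.5]]
barline [[598.2, -286.3, 95.0], [607.3, -296.2, 95.0]] tool mm [[-5.9, -0.4], [-19.3, -0.4]]
zero [[648.6, -280.0, 53.0]] tool mm [[-35.5, 40.9]]
prior axis in tool [-2.4 -0.9 77.7]
```

Emit:
drive_tool([
  [[-0.13, -0.02, 0.8, 0, 0, 0], [-0.13, -0.02, 1.4, 0, 0, 0], [-0.13, -0.02, 1.7, 0, 0, 0], [-0.13, -0.02, 1.7, 0, 0, 0], [-0.13, -0.02, 1.7, 0, 0, 0]],
])

```text
t: 3.1
ee_pos: [597.5, -285.9, 89.2]
eef_rot: [1.259, 2.877, -0.0]
ft_force: [-0.1, -0.2, 0.7]
width: 85.3
finger_force: 0.0
```

Emit:
drive_tool([
  [[0, 0, 0, 0, 0, 0], [0, 0, 0, 0, 0, 0], [0, 0, 0, 0, 0, 0], [0, 0, 0, 0, 0, 0], [0, 0, 0, 0, 0, 0]],
], hand=0, newtons=25)

```text
t: 3.6
ee_pos: [597.0, -286.0, 87.9]
eef_rot: [-1.261, -2.877, 0.0]
ft_force: [-3.7, -3.4, 12.0]
width: 13.2
finger_force: 29.1
```

Emit:
drive_tool([
  [[0, 0, 0, 0, 0, 0], [0, 0, 0, 0, 0, 0], [0, 0, 0, 0, 0, 0], [0, 0, 0, 0, 0, 0], [0, 0, 0, 0, 0, 0]],
])

```text
t: 4.1
ee_pos: [597.0, -286.1, 87.9]
eef_rot: [1.261, 2.877, -0.0]
ft_force: [-2.5, -1.9, 4.3]
width: 13.7
finger_force: 28.1
```

Emit:
drive_tool([
  [[0, 0, 0, 0, 0, -5], [0, 0, 0, 0, 0, -10], [0, 0, 0, 0, 0, -15], [0, 0, 0, 0, 0, -20], [0, 0, 0, 0, 0, -20]],
])

```text
t: 4.6
ee_pos: [597.4, -285.6, 88.0]
eef_rot: [0.739, 3.053, 0.001]
ft_force: [0.0, 3.2, 4.7]
width: 13.5
finger_force: 28.1
```

Forces are low, so I'll continue.

Emit:
drive_tool([
  [[0, 0, 0, 0, 0, -5], [0, 0, 0, 0, 0, -10], [0, 0, 0, 0, 0, -15], [0, 0, 0, 0, 0, -20], [0, 0, 0, 0, 0, -20]],
])

```text
t: 5.1
ee_pos: [597.5, -285.1, 87.9]
eef_rot: [0.199, 3.134, 0.002]
ft_force: [1.8, 6.9, 5.6]
width: 13.4
finger_force: 28.2
```

Emit:
drive_tool([
  [[0, 0, 0, 0, 0, -5], [0, 0, 0, 0, 0, -10], [0, 0, 0, 0, 0, -13.2], [0, 0, 0, 0, 0, -13.2], [0, 0, 0, 0, 0, -13.2]],
])

```text
t: 5.6
ee_pos: [597.5, -284.7, 87.9]
eef_rot: [-0.158, 3.137, 0.003]
ft_force: [1.1, 9.8, 6.5]
width: 13.4
finger_force: 28.3
```

```bash
python3 - <<'E'
from h import *
s=robot.sense();R=Ro.from_rotvec(s['eef_rot']).as_matrix();print(s['t'],s['ee_pos'].round(1),np.degrees(np.arctan2(-R[1,0],-R[0,0])),s['wrist_torque'])
p,d=robot.read_camera('wrist')
c=cam('wrist',s);cv2.imwrite('pics/w3.png',p)
E
```

```text
5.6 [ 597.5 -284.7   87.9] 5.773719168991805 [ 2.03448878 -0.16284546 -0.01949217]
```

View pics/w3.png

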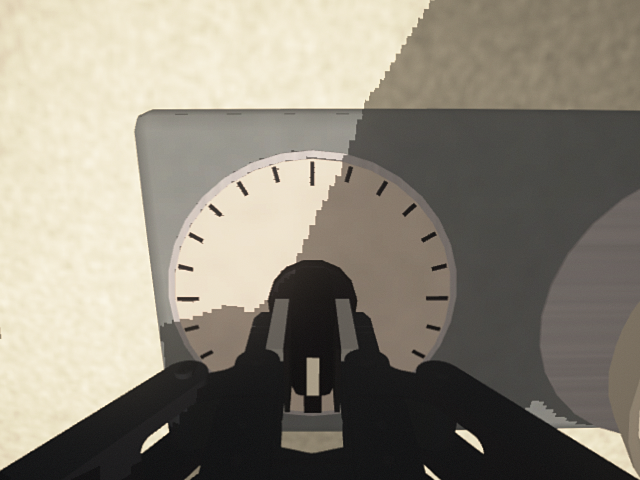

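The wrist view shows the pointer and bar line at column 313. The opposite long mark is at column 312 and both side marks are at row 298, so it looks aligned. I'll relieve the side force, open and rise.

Emit:
drive_tool([
  [[0, 0.04, 0, 0, 0, 0], [0, 0.04, 0, 0, 0, 0], [0, 0.04, 0, 0, 0, 0]],
])

```text
t: 5.95
ee_pos: [597.5, -284.6, 87.9]
eef_rot: [-0.159, 3.136, 0.001]
ft_force: [3.6, 4.9, 4.1]
width: 13.4
finger_force: 28.0
```

Emit:
drive_tool([
  [[0, 0, 0, 0, 0, 0], [0, 0, 0, 0, 0, 0], [0, 0, 0, 0, 0, 0], [0, 0, 0, 0, 0, 0], [0, 0, 0, 0, 0, 0]],
], hand=0.8)

```text
t: 6.45
ee_pos: [596.9, -285.1, 87.7]
eef_rot: [0.161, -3.137, 0.0]
ft_force: [-0.4, 0.4, -0.0]
width: 68.2
finger_force: 0.0
```

Emit:
drive_tool([
  [[0, 0, -1, 0, 0, 0], [0, 0, -2.5, 0, 0, 0], [0, 0, -4.5, 0, 0, 0], [0, 0, -6, 0, 0, 0], [0, 0, -6, 0, 0, 0]],
])

```text
t: 6.95
ee_pos: [598.6, -285.8, 243.7]
eef_rot: [-0.161, 3.13, -0.006]
ft_force: [1.6, -0.8, 0.4]
width: 68.4
finger_force: 0.0
```

```bash
python3 - <<'E'
from h import *
s=robot.sense();print(s['t'],s['ee_pos'].round(1),s['joint_vel'].round(2))
p,d=robot.read_camera('wrist')
c=cam('wrist',s);cv2.imwrite('pics/w4.png',topdown(c,p,595.4,-284.1,65,53,4.6))
E
```

```text
6.95 [ 598.6 -285.8  243.7] [-0.    0.03 -0.12 -0.1   0.   -0.  ]
```

View pics/w4.png

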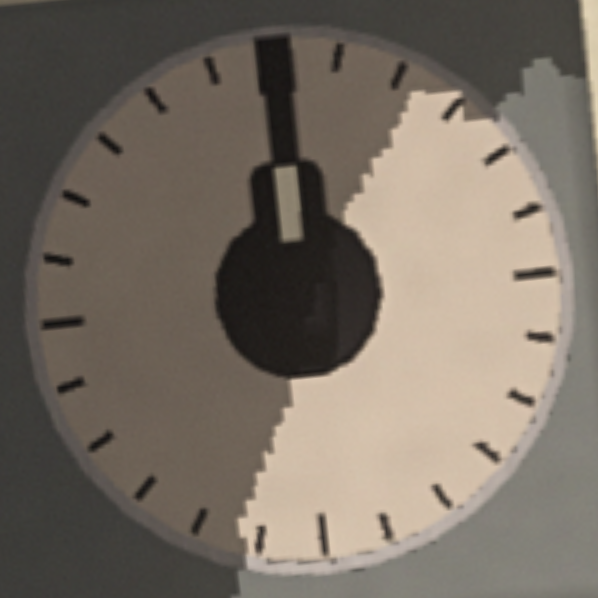

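The pointer now lies over the bold zero mark, which is centred at about (274,63), and the opposite mark is at (323,534). One quick numeric check from the saved picture.

```bash
python3 - <<'E'
import cv2,numpy as np
g=cv2.cvtColor(cv2.imread('pics/w4.png'),cv2.COLOR_BGR2GRAY)
def mids(rows,a,b,th):
    return np.array([(r,np.flatnonzero(g[r,a:b]<th).mean()+a) for r in rows])
z=mids(range(45,88),235,325,60);p=mids(range(100,156),250,315,60);f=mids(range(518,550),312,336,110)
for n,m in zip('zpf',(z,p,f)): print(n,m.mean(0).round(1),np.polyfit(m[:,0],m[:,1],1)[0].round(4))
zc,fc,pc=z.mean(0),f.mean(0),p.mean(0)
d=(zc-fc);print('axis line yaw',np.arctan2(-d[1],-d[0]))
col=fc[1]+(pc[0]-fc[0])*d[1]/d[0];print('pointer offset px',pc[1]-col,'-> rad',(pc[1]-col)/(298-pc[0]))
E
```

```text
z [ 66.  274.7] 0.1053
p [127.5 281.6] 0.1038
f [533.5 322.8] 0.1038
axis line yaw 0.10261600074854105
pointer offset px 0.6236815894433789 -> rad 0.003657956536324803
```

Residual is 0.004 rad. The bowl is undisturbed and the arm is clear, so I'm handing in.

```bash
python3 -c "
from workcell import robot
print(robot.close_job())"
```

```text
the job is handed in; nothing more can be done
None
```

The bowl scale's pointer reads zero to within about 0.004 rad by the last wrist picture; the knob is released with the arm clear, the bowl and the other scale were never touched, and the job was handed in at about 7 s.

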